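# Load a heatsink into a slide-in drill jig

## Task

Load the finned heatsink that lies on the drill jig: with the fingertips push it flat against the jig's long fence first, then slide it along, keeping it against the fence, in under the bush plate until it sits fully home in the corner against the end stop, and leave it there. Only push it, it must stay flat on the jig and never be picked up, and leave the other things on the bench where they are.

Things in the scene. Friction and masses are not known exactly. Their poses are not given: they have to be found in the camera images.
- jig: Drill jig, fixed to the bench: a dark metal plate with bright steel bars screwed on top. Origin on the bench surface, z up, x towards the fence, y along the fence towards the end stop. The plate spans x -100 to 80 mm, y -170 to 170 mm; its smooth top is at z 12. Parts of the jig are listed below in this frame, in mm.
- fence (a point): Middle of the long fence's working face, at plate level (jig x 60, y -5, z 12). The fence is a straight steel bar along jig y, from y -165 to 155, 12 mm thick, its top at z 32 (20 mm above the plate). Its working face looks to jig -x.
- stop (a point): Foot of the corner between fence and end stop (jig x 60, y 130, z 12). The end stop is a steel block across the channel, face at y 130 looking to -y; block y 130 to 155, x -18 to 72, top z 32.
- nest (a point): Where the centre of the seated heatsink's underside comes (jig x 30, y 100, z 12). A front keeper bar (x -18 to -2, y 76 to 130, top z 32) faces the fence, with a flared lead-in (y 62 to 76, x -18 to -2), leaving a nest 62 mm wide and 54 mm deep: 6 mm of the seated heatsink stands out past the keeper.
- bush_plate (a point): Centre of the top of the steel bush plate with two brass drill bushes that bridges the nest from keeper to fence (jig x 27, y 110, z 40; it spans x -18 to 72, y 92 to 128, z 32 to 40, bushes up to z 44). The heatsink passes 2 mm below it, and so can go in only by sliding along jig y.
- heatsink: The workpiece: an aluminium heatsink with ten straight fins, 60 x 60 mm, 18 mm high, about 80 g. Origin at the centre of its underside, z up, x and y square to its sides, fins along y. It starts loose on the jig plate, its centre 42 to 78 mm short of where it touches the fence, turned up to 0.45 rad, in the half away from the end stop. It slides easily on the jig (friction about 0.3).
- small_heatsink: Bystander: a small loose pin-fin heatsink, 36 x 36 mm and 32 mm high, with a dark pin field, standing on the bench beside the jig. Origin at the centre of its underside.
- reel: Bystander: a metal reel, 60 mm across and 38 mm high, standing on its flange on the bench beside the jig. Origin at the centre of its underside.
- screwdriver: Bystander: a screwdriver 170 mm long lying on the bench beside the jig, about along its own x. Origin at its middle, on the bench.
- bin: Bystander: an open red parts bin, 150 x 100 mm and 65 mm high, fixed to the bench, holding other heatsinks. Origin at the centre of its underside.
Things that resemble listed ones, but are neither listed nor needed, are in the scene too. Of the things that look like the heatsink, the smallest one is meant.

How it is judged:
By the outcome, as a careful person would: the job done as asked, in the order asked, and still so for the second after the job is handed in, with the robot touching nothing.
It also fails if it takes over 54 s, if anything falls off the work surface, if the arm or the gripper's body presses on something with over 40 N, if the wrist force passes 120 N, or if a joint passes its speed limit or range.

## Robot

A 7-joint arm with a two-finger parallel gripper is mounted at the origin on the work surface. World frame = base frame: x ahead of the robot, y to its left, z up, the work surface at z = 0. Lengths are in mm, angles in rad, forces in N, time in s.
With the tool pointing down it reaches from about 400 to 875 mm from the base axis. Payload 4.4 kg.
Tool frame: the origin (TCP) lies midway between the tips of the shut fingers; the grasp point (between the pads) lies 19 mm behind it (ctrl.pinch_z is the distance from the TCP to the grasp point, in mm); z points along the fingers, y is the line along which they close (so a half turn about z gives the same grasp; the last joint's range is limited). The gripper opens to 85 mm and grips with 20 to 120 N. Pads are 22 mm wide; open, the fingers measure 114 mm over their backs; the gripper's body (76 mm by 85 mm) begins 54 mm behind the grasp point. The pads swing forward as they close: fully open they stand 13 mm farther back than shut.
Start: joints at [1.247, 0.628, 0.038, 1.517, -0.027, 0.996, -0.02], TCP at [165.747, -628.527, 231.313] pointing down, gripper open.
Joint ranges: [-3.06, 3.06], [-0.37, 2.12], [-1.25, 1.32], [0.18, 2.47], [-1.1, 4.24], [0.23, 1.98], [-2.94, 2.94]. Speed limits (rad/s): [2.57, 2.57, 3.14, 3.14, 3.14, 3.14, 3.14].

## Interface

Orientations are given as [roll, pitch, yaw] about the fixed x, y, z axes, in that order (R = Rz(yaw) Ry(pitch) Rx(roll)).
In Python, from cell import read_state, cams, order, ctrl gives the robot as it stands.
- The arm moves only by the tool move_arm, never from a script. Its argument "targets" is text: rows parted by semicolons, each of 7 numbers parted by spaces: the gripper's target within -1 to 1 (fully open at 1, half-way at 0, shut at -1), then the shift along the tool's x, y, z in cm, then the turn, a rotation vector about the tool's x, y, z in degrees. A call has 1 to 5 rows; each row shifts and turns the commanded pose from where the row before left it, along the tool's axes as they then stand; what a row does not reach is not made up. A row lasts 1/12 s, in which the tool goes at most 41.7 mm and 7.16 degrees, less where a joint would pass 70% of its speed; a pose out of reach is approached as far as the arm can. A call with a gripper value outside its range is refused whole. The fingers move at their own pace and stop on an object; the grip force is fixed at half the most. Time passes only in rows, so rows that do not move let the fingers close. It gives the time, the measured TCP pose, the force, the opening and the grip force at its end, in the units of the state.
- read_state(): the state, without advancing time (a new reading comes with each control period).
- cams.get_image(name): name is "side" or "top"; returns a dict with "color" (480x640x3 uint8, red, green, blue), "fovy" (degrees; the focal length in pixels is half the picture's height over the tangent of half this angle, whatever the lens; pixels are square), "cx", "cy" (the principal point, pixels), "k1" (the pictures are not rectified: a ray, as slopes to the right and down, at radius r is drawn at 1 + k1 r^2 times it, then the intrinsics apply), "rvec" (rotation vector, rad) and "tvec" (3), from world to camera coordinates, as OpenCV has them. Camera axes: x right, y down, z forward; pixel columns grow to the right and rows downward; lengths in mm; the calibration is good to about 2 mm. A picture is of the moment at which its call begins. There is no depth.
- order.finish_job(): hands the job in; it is judged then, once.
The state is a dict: "clock": time; "qpos": joint angles; "qd": joint speeds; "tau": joint torques, N m; "eef_pos": TCP position; "tool_rot": TCP orientation; "force": force on the tool from outside, world axes, zero at the start; "torque": the same for the moment, N m; "width": finger opening in mm; "gripper_force": force on a finger pad.
Only numpy, scipy, OpenCV 4.12 (cv2) and the standard library are available. Lean on these libraries where they do the work, as an engineer would, in place of code of your own. Each camera call takes 0.05 s, during which the arm holds its last target. There are 200 camera calls.

## Working session

There is one attempt and no reset: what is moved stays moved. The work goes in short steps, Python scripts to look and compute and a tool call to move; the robot and the scene stay as the last step left them, time stands still between calls to the robot, and variables do not carry over. Pictures are saved under pics/ and viewed, at most 12 in all, crops included, and the job is handed in when it is done.

Besides the shell and the picture viewer there is one more tool, called after ">>>" as a command line: name --argument value ..., lists and objects as JSON in quotes. move_arm: Moves the arm, as the interface text tells. Its arguments: {"type":"object","properties":{"targets":{"type":"string"}},"required":["targets"]}

```bash
mkdir -p pics
cat > h.py <<'E'
import numpy as np, cv2
from cell import read_state, cams, order, ctrl
def cam(n):
    im=cams.get_image(n); f=240/np.tan(np.radians(im['fovy'])/2)
    K=np.array([[f,0,im['cx']],[0,f,im['cy']],[0,0,1.]]); D=np.array([im['k1'],0,0,0.])
    return im,K,D,cv2.Rodrigues(np.array(im['rvec'],float))[0],np.array(im['tvec'],float)
def ray(c,uv,z):
    im,K,D,R,t=c
    p=cv2.undistortPoints(np.array(uv,float).reshape(-1,1,2),K,D).reshape(-1,2)
    d=np.c_[p,np.ones(len(p))]@R; o=-R.T@t
    return o+d*((z-o[2])/d[:,2])[:,None]
def proj(c,P):
    im,K,D,R,t=c
    return cv2.projectPoints(np.array(P,float).reshape(-1,1,3),cv2.Rodrigues(R)[0],t,K,D)[0].reshape(-1,2)
def save(c,n): cv2.imwrite('pics/'+n+'.png',c[0]['color'][:,:,::-1])
E
python3 - <<'E'
from h import *
for n in('top','side'):
    c=cam(n); save(c,n+'0'); print(n,c[0]['fovy'],c[0]['k1'],-c[3].T@c[4])
s=read_state(); print(s['clock'],s['eef_pos'],s['tool_rot'],s['width'])
E
```

```text
top 45.107648478075 -0.17398416393816288 [ 276.93199423    3.26684097 1493.09644415]
side 49.92094227189013 -0.13392773180490575 [ 403.91978262 -825.29987909  606.12360178]
0.1 [ 165.59274482 -627.97932439  230.47641953] [-3.13989011e+00  5.12678041e-06  2.57745657e-01] 85.74637840463576
```

View pics/top0.png

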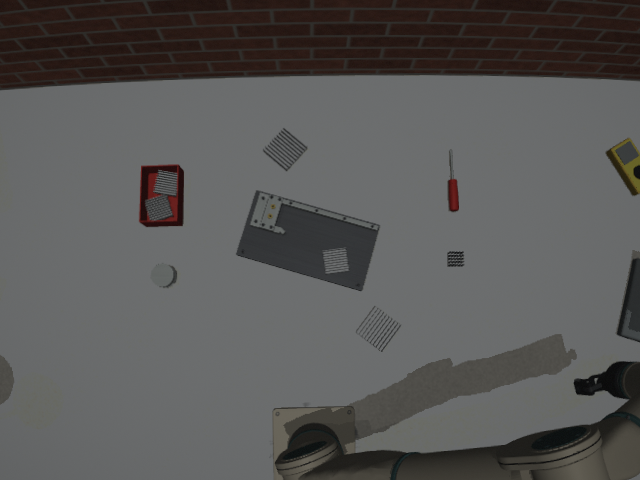

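View pics/side0.png

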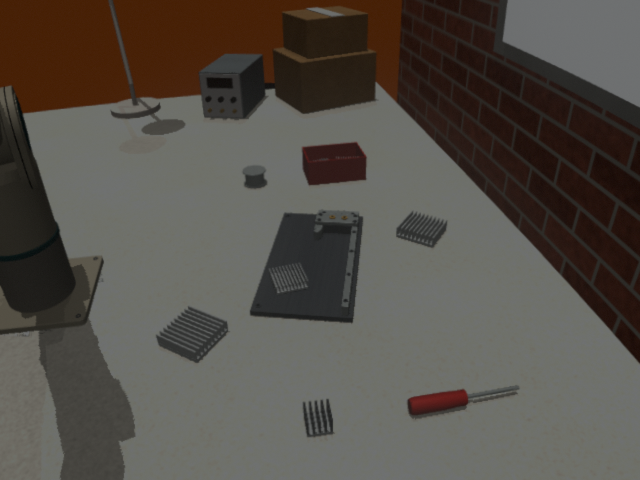

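The top view shows the jig with plate corners at about (257,190), (380,225), (362,290), (237,254). The bush plate is at (266,212) and the heatsink on the jig is at (336,260). In the side view the heatsink is at (288,278). The two larger finned look-alikes lie on the bench.

```bash
cat >> h.py <<'E'
def rect(mask):
    cs=cv2.findContours(mask.astype(np.uint8),cv2.RETR_EXTERNAL,cv2.CHAIN_APPROX_NONE)[0]
    return max(cs,key=cv2.contourArea).reshape(-1,2)
E
python3 - <<'E'
from h import *
c=cam('top'); g=cv2.cvtColor(c[0]['color'],cv2.COLOR_RGB2GRAY).astype(int)
for p in [(300,250),(345,230),(60,300),(336,250),(320,210),(345,215)]: print(p,g[p[1],p[0]],c[0]['color'][p[1],p[0]])
roi=np.zeros_like(g,bool); roi[185:297,230:388]=1
m=roi&(g<85); m=cv2.morphologyEx(m.astype(np.uint8),cv2.MORPH_OPEN,np.ones((3,3)))
k=rect(m); P=ray(c,k,12)[:,:2]
(r)=cv2.minAreaRect(P.astype(np.float32)); print('plate',r,cv2.boxPoints(r))
cv2.imwrite('pics/z.png',cv2.resize(c[0]['color'][180:300,225:395,::-1],None,fx=4.5,fy=4.5,interpolation=cv2.INTER_CUBIC)*1)
# heatsink
roi[:]=0; roi[240:280,315:356]=1
m=cv2.morphologyEx((roi&(g>85)).astype(np.uint8),cv2.MORPH_CLOSE,np.ones((5,5)))
k=rect(m); P=ray(c,k,30)[:,:2]; r=cv2.minAreaRect(P.astype(np.float32)); print('hs',r,cv2.boxPoints(r))
E
```

```text
(300, 250) 57 [55 57 59]
(345, 230) 55 [53 55 56]
(60, 300) 107 [106 107 108]
(336, 250) 97 [96 97 98]
(320, 210) 95 [93 96 95]
(345, 215) 73 [71 73 74]
plate ((529.4888916015625, 2.713653564453125), (340.2456970214844, 179.83982849121094), 72.5186538696289) [[ 392.61786 -132.54051]
 [ 564.15173 -186.56355]
 [ 666.3599   137.96782]
 [ 494.82605  191.99086]]
hs ((472.5281677246094, -67.320068359375), (58.989349365234375, 58.09144592285156), 6.973243236541748) [[439.72537  -42.070023]
 [446.77798  -99.731766]
 [505.33096  -92.570114]
 [498.27835  -34.90837 ]]
```

View pics/z.png

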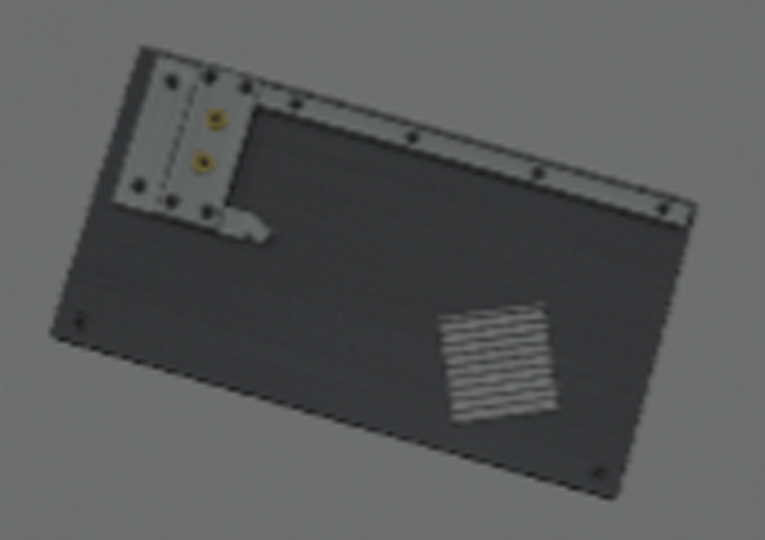

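>>> move_arm --targets "-0.4 2.97 -2.09 0 0 0 0;-0.4 2.97 -2.09 0 0 0 0;-0.4 2.97 -2.09 0 0 0 0;-0.4 2.97 -2.09 0 0 0 0;-0.4 2.97 -2.09 0 0 0 0"

```text
clock: 0.57
eef_pos: [283.4, -488.0, 231.1]
tool_rot: [-3.141, -0.0, 0.257]
force: [0.7, 0.1, -0.1]
width: 26.6
gripper_force: 0.0
```

>>> move_arm --targets "-0.4 2.97 -2.09 0 0 0 0;-0.4 2.97 -2.09 0 0 0 0;-0.4 2.97 -2.09 0 0 0 0;-0.4 2.97 -2.09 0 0 0 0;-0.4 2.97 -2.09 0 0 0 0"

```text
clock: 0.98
eef_pos: [400.4, -349.1, 231.3]
tool_rot: [-3.141, 0.0, 0.258]
force: [0.3, 0.2, 0.5]
width: 25.7
gripper_force: 0.0
```

>>> move_arm --targets "-0.4 1.17 -3.27 0 0 0 0;-0.4 1.17 -3.27 0 0 0 0;-0.4 1.17 -3.27 0 0 0 0;-0.4 1.17 -3.27 0 0 0 0"

```text
clock: 1.32
eef_pos: [411.4, -210.6, 231.2]
tool_rot: [-3.141, 0.0, 0.258]
force: [1.5, -0.3, 0.4]
width: 25.9
gripper_force: 0.0
```

>>> move_arm --targets "-0.4 1.17 -3.27 0 0 0 0;-0.4 1.17 -3.27 0 0 0 0;-0.4 1.17 -3.27 0 0 0 0;-0.4 1.17 -3.27 0 0 0 0;-0.4 0 0 0 0 0 0"

```text
clock: 1.73
eef_pos: [423.9, -66.7, 231.4]
tool_rot: [-3.138, -0.001, 0.268]
force: [0.5, -0.4, 0.2]
width: 25.5
gripper_force: 0.0
```

>>> move_arm --targets "-0.4 0 0 3.2 0 0 1.6;-0.4 0 0 3.2 0 0 1.6;-0.4 0 0 3.2 0 0 1.6;-0.4 0 0 3.2 0 0 1.6;-0.4 0 0 3.2 0 0 1.6"

```text
clock: 2.15
eef_pos: [423.7, -74.1, 70.1]
tool_rot: [3.141, -0.001, 0.117]
force: [0.3, 0.1, 0.3]
width: 25.6
gripper_force: 0.0
```

>>> move_arm --targets "-0.4 0 0 0 0 0 0;-0.4 0 0 0 0 0 0;-0.4 0 0 0 0 0 0"

```text
clock: 2.4
eef_pos: [424.1, -74.1, 72.4]
tool_rot: [3.141, -0.001, 0.119]
force: [0.4, 1.1, -0.1]
width: 25.7
gripper_force: 0.0
```

Run:
```python
from h import *
s=read_state(); print(s['eef_pos'],s['tool_rot'],s['width'])
c=cam('side'); cv2.imwrite('pics/s1.png',cv2.resize(c[0]['color'][150:330,200:440,::-1],None,fx=3.3,fy=3.3,interpolation=cv2.INTER_CUBIC))
```

```text
[424.14296648 -74.12806301  72.41494031] [ 3.14126141e+00 -1.27827212e-03  1.18709638e-01] 25.670313061231695
```

View pics/s1.png

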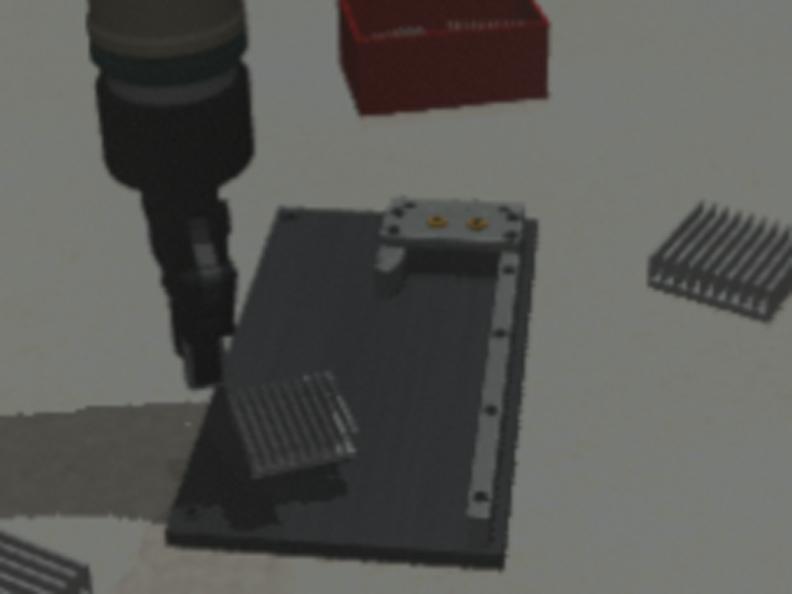

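The gripper hovers left of the heatsink on its far-from-fence side (fingertips at (205,380) in the crop, heatsink at (290,420)). It is clear to go down.

>>> move_arm --targets "-0.4 0 0 2.5 0 0 0;-0.4 0 0 1.5 0 0 0;-0.4 0 0 1 0 0 0;-0.4 0 0 0 0 0 0;-0.4 0 0 0 0 0 0"

```text
clock: 2.87
eef_pos: [422.1, -77.1, 41.8]
tool_rot: [3.135, 0.007, 0.118]
force: [0.8, -0.3, -0.3]
width: 25.8
gripper_force: 0.0
```

Run:
```python
from h import *
s=read_state(); print(np.round(s['qpos'],3),s['eef_pos'],s['tool_rot'],s['force'])
```

```text
[ 0.228  0.695 -0.173  2.254  0.526  0.237 -1.872] [422.07614088 -77.08563153  41.7689621 ] [3.13501257 0.00735242 0.11831683] [ 0.80583229 -0.27073963 -0.3373991 ]
```

>>> move_arm --targets "-0.4 0 0 0 0 -4 0;-0.4 0 0 0 0 -4 0;-0.4 0 0 0 0 -4 0;-0.4 0 0 0 0 0 0;-0.4 0 0 0 0 0 0"

```text
clock: 3.28
eef_pos: [422.3, -76.2, 41.1]
tool_rot: [3.136, 0.216, 0.117]
force: [-1.1, -0.1, -0.1]
width: 25.7
gripper_force: 0.0
```

Run:
```python
from h import *
s=read_state(); print(np.round(s['qpos'],3),s['eef_pos'],s['tool_rot'],s['force'])
```

```text
[ 0.268  0.763 -0.289  2.069  0.433  0.592 -1.81 ] [422.27529808 -76.16607411  41.06628669] [3.13589881 0.21598768 0.11705338] [-1.08089328 -0.11969133 -0.05799906]
```

>>> move_arm --targets "-0.4 0.25 -0.15 1.1 0 0 0;-0.4 0.24 -0.12 1.1 0 0 0;-0.4 0 0 0 0 0 0;-0.4 0 0 0 0 0 0"

```text
clock: 3.62
eef_pos: [419.2, -73.8, 17.0]
tool_rot: [3.136, 0.222, 0.118]
force: [0.6, -0.5, -0.1]
width: 25.7
gripper_force: 0.0
```

>>> move_arm --targets "-0.4 0.68 0 -0.15 0 0 0;-0.4 0.68 0 -0.15 0 0 0;-0.4 0.68 0 -0.15 0 0 0;-0.4 0 0 0 0 0 0"

```text
clock: 3.95
eef_pos: [444.4, -71.1, 17.7]
tool_rot: [3.136, 0.216, 0.117]
force: [0.3, 1.1, -0.4]
width: 25.7
gripper_force: 0.0
```

Run:
```python
from h import *
s=read_state(); print(s['eef_pos'],s['tool_rot'],s['force'])
c=cam('side'); cv2.imwrite('pics/s2.png',cv2.resize(c[0]['color'][180:330,220:400,::-1],None,fx=4,fy=4,interpolation=cv2.INTER_CUBIC)*1)
```

```text
[444.44610713 -71.09653209  17.73998992] [3.13580316 0.21550525 0.11706261] [ 0.26422794  1.09292757 -0.37980423]
```

View pics/s2.png

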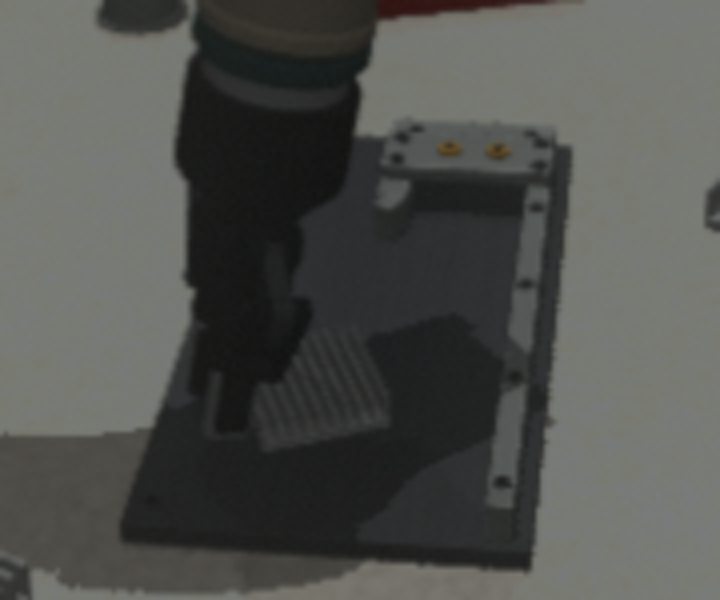

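The two fingers are flush on the heatsink's long side (contact edge at about (260,410) in the crop) and it slides square. I'll rotate it while advancing.

>>> move_arm --targets "-0.4 0.68 0 -0.15 1.05 0 4.72;-0.4 0.68 0 -0.15 1.05 0 4.72;-0.4 0.68 0 -0.15 1.05 0 4.72;-0.4 0.68 0 -0.15 1.05 0 4.72;-0.4 0.68 0 -0.15 1.05 0 4.72"

```text
clock: 4.42
eef_pos: [476.2, -73.1, 17.7]
tool_rot: [3.136, 0.217, -0.309]
force: [0.1, -0.3, 0.2]
width: 25.6
gripper_force: 0.1
```

>>> move_arm --targets "-0.4 0.5 0 -0.11 0 0 0;-0.4 0 0 0 0 0 0;-0.4 0 0 0 0 0 0"

```text
clock: 4.67
eef_pos: [480.8, -74.7, 17.6]
tool_rot: [3.136, 0.217, -0.303]
force: [-1.1, 0.5, -0.3]
width: 25.6
gripper_force: 0.0
```

```bash
cat >> h.py <<'E'
def jig(p):
    d=np.array(p)[...,:2]-[539.0,-0.3]; return d@np.array([[.9538,.3004],[-.3004,.9538]])
def fin(c=None,save_as=None):
    c=c or cam('side'); 
    if save_as: cv2.imwrite('pics/'+save_as+'.png',cv2.resize(c[0]['color'][180:330,220:400,::-1],None,fx=4,fy=4,interpolation=cv2.INTER_CUBIC))
    s=read_state(); print('jig tcp',jig(s['eef_pos']).round(1),s['eef_pos'][2].round(1),np.round(s['tool_rot'],3),np.round(s['force'],1),s['clock'])
E
python3 -c "
from h import *
fin(save_as='s3')"
```

```text
jig tcp [-33.5 -88.3] 17.6 [ 3.136  0.218 -0.303] [1.1 0.3 0.7] 4.7167
```

View pics/s3.png

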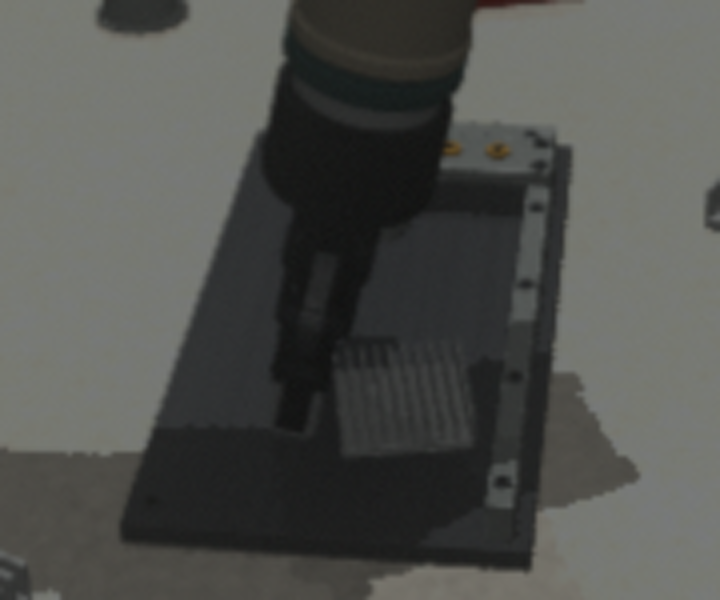

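The heatsink is now nearly square to the fence, with its fence-side edge at x≈470 and the fence at about 500. It coasted slightly ahead of the fingers, so I'll go slower.

>>> move_arm --targets "-0.4 0.39 0 -0.09 0 0 0;-0.4 0.39 0 -0.09 0 0 0;-0.4 0.39 0 -0.09 0 0 0;-0.4 0.29 0 -0.065 0 0 0;-0.4 0.2 0 -0.045 0 0 0"

```text
clock: 5.13
eef_pos: [497.8, -80.0, 17.7]
tool_rot: [3.136, 0.217, -0.305]
force: [-0.5, 0.4, 0.7]
width: 25.7
gripper_force: 0.2
```

>>> move_arm --targets "-0.4 0.2 0 -0.045 0 0 0;-0.4 0.2 0 -0.045 0 0 0;-0.4 0 0 0 0 0 0"

```text
clock: 5.38
eef_pos: [500.4, -80.9, 17.6]
tool_rot: [3.136, 0.219, -0.305]
force: [-2.7, 0.4, 1.7]
width: 25.7
gripper_force: 1.0
```

```bash
python3 -c "
from h import *
fin(save_as='s4')"
```

```text
jig tcp [-12.5 -88.4] 17.7 [ 3.136  0.218 -0.305] [-1.1  0.3  0.4] 5.4333
```

View pics/s4.png

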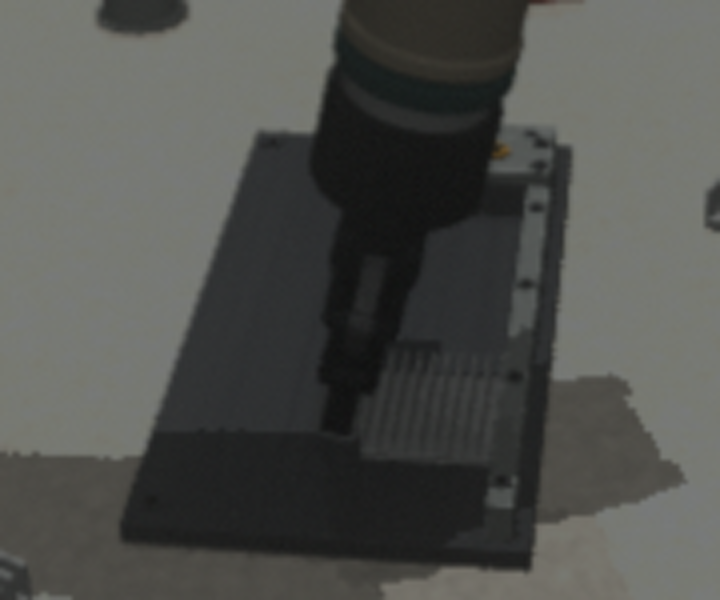

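The heatsink looks nearly or just at the fence. I'll press gently until the force rises.

>>> move_arm --targets "-0.4 0.15 0 -0.03 0 0 0;-0.4 0.15 0 -0.03 0 0 0;-0.4 0 0 0 0 0 0"

```text
clock: 5.68
eef_pos: [500.6, -81.0, 17.6]
tool_rot: [3.135, 0.224, -0.304]
force: [-6.6, 3.0, 3.2]
width: 25.6
gripper_force: 3.9
```

>>> move_arm --targets "-0.4 0.15 0 -0.03 0 0 0;-0.4 0.1 0 -0.02 0 0 0;-0.4 0 0 0 0 0 0"

```text
clock: 5.93
eef_pos: [500.7, -81.0, 17.7]
tool_rot: [3.134, 0.229, -0.304]
force: [-10.0, 4.5, 5.5]
width: 25.6
gripper_force: 6.0
```

It's flush against the fence with about 10 N contact. Now I'll back off, rise and untilt.

>>> move_arm --targets "-0.4 -0.98 0 0.22 0 0 0;-0.4 -1.95 0 0.43 0 0 0;-0.4 -0.54 0 -2.44 0 0 0;-0.4 -0.54 0 -2.44 0 0 0;-0.4 -0.54 0 -2.44 0 0 0"

```text
clock: 6.35
eef_pos: [478.1, -73.5, 93.3]
tool_rot: [3.136, 0.216, -0.305]
force: [-0.4, 0.2, -0.2]
width: 25.8
gripper_force: 0.0
```

>>> move_arm --targets "-0.4 0 3 0 0 4.2 0;-0.4 0 3 0 0 4.2 0;-0.4 0 3 0 0 4.2 0;-0.4 0 0 0 0 0 0"

```text
clock: 6.68
eef_pos: [445.4, -165.1, 93.5]
tool_rot: [3.13, -0.002, -0.311]
force: [-0.3, -0.6, 0.2]
width: 25.4
gripper_force: 0.0
```

```bash
python3 -c "
from h import *
fin()
c=cam('top'); save(c,'t'); cv2.imwrite('pics/t5.png',cv2.resize(c[0]['color'][180:300,225:395,::-1],None,fx=4.5,fy=4.5,interpolation=cv2.INTER_CUBIC))
print(proj(c,[[486,-96,30]]))
"
```

```text
jig tcp [ -37.8 -182.1] 93.6 [ 3.133e+00 -3.000e-03 -3.090e-01] [0.1 0.2 0.6] 6.7333
[[346.50685159 254.72396825]]
```

View pics/t5.png

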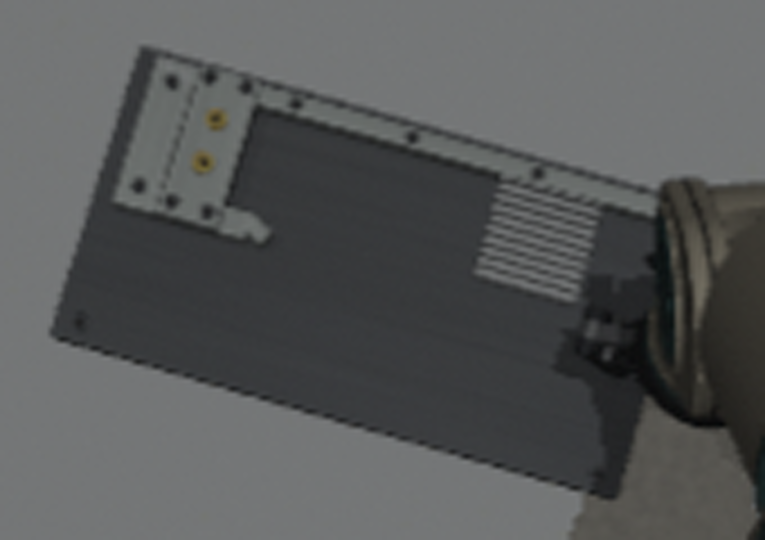

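The top view shows the heatsink flush along the fence (corners at (505,182), (600,208), (575,300), (475,275) in the crop). Its fins are parallel to the fence.

```bash
python3 -c "
from h import *
c=cam('top'); k=np.array([(505,182),(600,208),(575,300),(475,275)])/4.5+[225,180]
print(jig(ray(c,k,30)).round(1), jig(ray(c,k,30)).mean(0))
"
```

```text
[[  57.7  -60. ]
 [  58.4 -116.6]
 [   2.8 -117. ]
 [   0.7  -58.3]] [ 29.90938984 -87.96821529]
```

>>> move_arm --targets "-0.5 1.3 0 0 0 0 -7;-0.5 0 0 0 0 0 -7;-0.5 0 0 0 0 0 -7;-0.5 0 0 0 0 0 -7;-0.5 0 0 0 0 0 -7"

```text
clock: 7.25
eef_pos: [465.5, -161.8, 93.1]
tool_rot: [3.136, -0.001, 0.315]
force: [1.0, -0.2, -0.1]
width: 21.1
gripper_force: 0.0
```

>>> move_arm --targets "-0.5 0 0 0 0 0 -7;-0.5 0 0 0 0 0 -7;-0.5 0 0 0 0 0 -7;-0.5 0 0 0 0 0 -7;-0.5 0 0 0 0 0 -7"

```text
clock: 7.67
eef_pos: [465.5, -161.9, 93.2]
tool_rot: [3.136, 0.002, 0.926]
force: [-0.4, -0.6, 0.7]
width: 21.1
gripper_force: 0.0
```

>>> move_arm --targets "-0.5 0 0 0 0 0 -7;-0.5 0 0 0 0 0 -7;-0.5 0 0 0 0 0 -6.2;-0.5 0 0 0 0 0 0;-0.5 0 0 0 0 0 0"

```text
clock: 8.08
eef_pos: [464.7, -162.3, 93.0]
tool_rot: [3.138, 0.004, 1.269]
force: [0.0, 0.6, -0.2]
width: 21.2
gripper_force: 0.0
```

```bash
python3 -c "
from h import *
fin();print(np.round(read_state()['qpos'],2),read_state()['width'])"
```

```text
jig tcp [ -22.4 -177.1] 93.1 [3.138 0.005 1.268] [ 0.3 -0.4 -0. ] 8.1333
[ 0.72  0.71 -0.67  2.06  0.77  0.63 -0.79] 21.65447444753509
```

>>> move_arm --targets "-0.65 1.6 2.5 0 0 0 0;-0.65 1.6 2.6 0 0 0 0;-0.65 0 0 3 0 0 0;-0.65 0 0 2.5 0 0 0;-0.65 0 0 1.0 0 0 0"

```text
clock: 8.55
eef_pos: [520.7, -147.5, 25.5]
tool_rot: [-3.141, 0.006, 1.27]
force: [-0.5, -1.1, 0.6]
width: 15.2
gripper_force: 0.0
```

>>> move_arm --targets "-0.65 0 0 1.0 0 0 0;-0.65 0 0 0 0 0 0;-0.65 0 0 0 0 0 0"

```text
clock: 8.8
eef_pos: [521.9, -148.0, 18.4]
tool_rot: [3.138, 0.006, 1.27]
force: [-0.3, -0.8, 0.9]
width: 15.0
gripper_force: 0.0
```

```bash
python3 -c "
from h import *
fin(save_as='s6');print(np.round(read_state()['qpos'],2),read_state()['width'])"
```

```text
jig tcp [  28.4 -146. ] 18.9 [3.137 0.005 1.27 ] [ 0.7 -0.6  0.1] 8.85
[ 0.58  0.87 -0.56  1.96  0.87  0.57 -0.89] 14.825773661886704
```

View pics/s6.png

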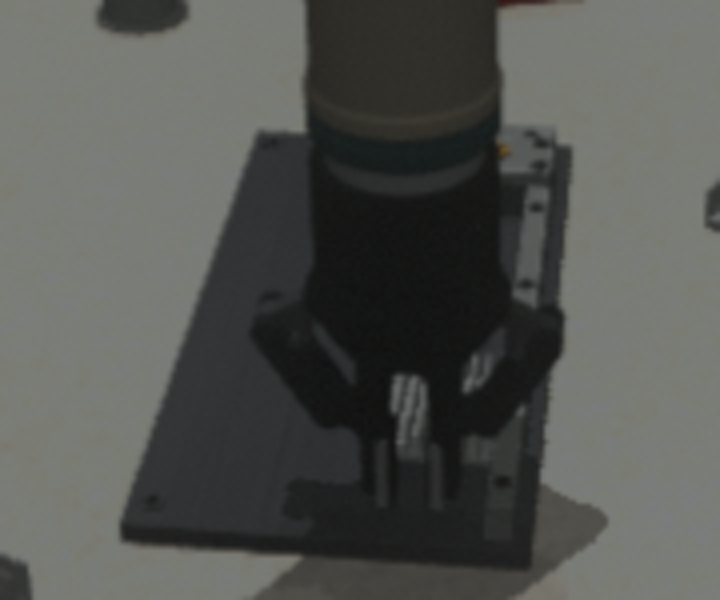

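The fingers are behind the heatsink's near end (tips at (380,500) and (440,500) in the crop), with the knuckles well above the fence. I'll push along y with a slight bias to the fence.

>>> move_arm --targets "-0.65 0.6 0 0 0 0 0;-0.65 0.5 0 0 0 0 0;-0.65 0.5 0.01 0 0 0 0;-0.65 0.5 0.01 0 0 0 0;-0.65 0.6 0.01 0 0 0 0"

```text
clock: 9.27
eef_pos: [530.2, -122.1, 18.3]
tool_rot: [3.138, 0.006, 1.271]
force: [-0.2, -0.6, -0.3]
width: 14.5
gripper_force: 0.1
```

>>> move_arm --targets "-0.65 0.7 0.01 0 0 0 0;-0.65 0.7 0.01 0 0 0 0;-0.65 0.7 0.01 0 0 0 0;-0.65 0.7 0.01 0 0 0 0;-0.65 0.7 0.01 0 0 0 0"

```text
clock: 9.68
eef_pos: [541.0, -88.3, 17.7]
tool_rot: [3.139, 0.006, 1.271]
force: [0.0, 0.6, -0.6]
width: 14.8
gripper_force: 0.1
```

>>> move_arm --targets "-0.65 0.7 0.01 0 0 0 0;-0.65 0.7 0.01 0 0 0 0;-0.65 0.7 0.01 0 0 0 0;-0.65 0.6 0.01 0 0 0 0;-0.65 0.4 0.01 0 0 0 0"

```text
clock: 10.1
eef_pos: [550.7, -58.6, 17.6]
tool_rot: [3.139, 0.005, 1.271]
force: [-0.6, -0.1, 0.4]
width: 14.7
gripper_force: 0.1
```

```bash
python3 -c "
from h import *
fin()
c=cam('top'); cv2.imwrite('pics/t7.png',cv2.resize(c[0]['color'][180:300,225:395,::-1],None,fx=4.5,fy=4.5,interpolation=cv2.INTER_CUBIC))"
```

```text
jig tcp [ 28.8 -51.2] 17.7 [3.138 0.004 1.272] [ 0.9 -0.1  0.3] 10.15
```

View pics/t7.png

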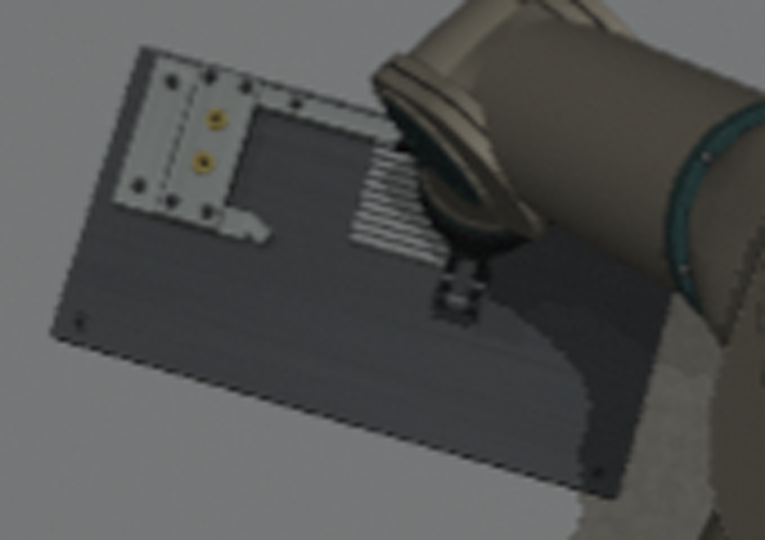

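The heatsink is still tight along the fence (its leading edge runs (378,140) to (352,240)), so I'll keep going.

>>> move_arm --targets "-0.65 0.5 0.01 0 0 0 0.3;-0.65 0.6 0.01 0 0 0 0;-0.65 0.7 0.01 0 0 0 0;-0.65 0.7 0.01 0 0 0 0;-0.65 0.7 0.01 0 0 0 0"

```text
clock: 10.62
eef_pos: [560.7, -28.4, 17.4]
tool_rot: [3.139, 0.005, 1.266]
force: [-0.2, -0.0, 0.8]
width: 15.2
gripper_force: 0.1
```

>>> move_arm --targets "-0.65 0.6 0.01 0 0 0 0;-0.65 0.6 0.01 0 0 0 0;-0.65 0.5 0.01 0 0 0 0;-0.65 0.5 0.01 0 0 0 0;-0.65 0.5 0.01 0 0 0 0"

```text
clock: 11.03
eef_pos: [569.2, -3.3, 17.2]
tool_rot: [3.139, 0.006, 1.265]
force: [0.1, 0.9, -0.8]
width: 15.0
gripper_force: 0.1
```

>>> move_arm --targets "-0.65 0.5 0.01 0 0 0 0;-0.65 0.5 0.01 0 0 0 0;-0.65 0.5 0.01 0 0 0 0;-0.65 0.5 0.01 0 0 0 0;-0.65 0.4 0.01 0 0 0 0"

```text
clock: 11.45
eef_pos: [577.0, 19.7, 17.1]
tool_rot: [3.139, 0.005, 1.266]
force: [0.4, -0.4, -0.3]
width: 14.7
gripper_force: 0.1
```

```bash
python3 -c "
from h import *
fin()
c=cam('side'); a=c[0]['color'][190:270,270:390,::-1]; c2=cam('top'); b=c2[0]['color'][180:260,240:360,::-1]
cv2.imwrite('pics/d8.png',np.hstack([cv2.resize(i,None,fx=3.3,fy=5,interpolation=cv2.INTER_CUBIC) for i in(a,b)]))"
```

```text
jig tcp [30.2 31.7] 17.2 [3.138 0.004 1.267] [ 1.3  0.3 -0.5] 11.5
```

View pics/d8.png

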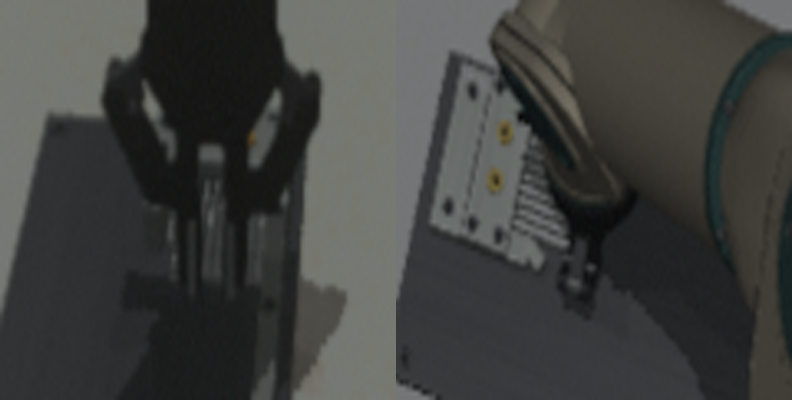

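The heatsink is entering under the bush plate, and its fins are visible just short of it in the top view on the right. I'll continue slowly to the stop.

>>> move_arm --targets "-0.65 0.4 0 0 0 0 0;-0.65 0.4 0 0 0 0 0;-0.65 0.4 0 0 0 0 0;-0.65 0.4 0 0 0 0 0;-0.65 0.3 0 0 0 0 0"

```text
clock: 12.02
eef_pos: [582.7, 37.9, 17.0]
tool_rot: [3.139, 0.005, 1.266]
force: [-0.3, -0.7, 0.1]
width: 15.2
gripper_force: 0.1
```

>>> move_arm --targets "-0.65 0.2 0 0 0 0 0;-0.65 0.2 0 0 0 0 0;-0.65 0.2 0 0 0 0 0;-0.65 0 0 0 0 0 0"

```text
clock: 12.35
eef_pos: [584.4, 43.4, 17.0]
tool_rot: [3.138, 0.005, 1.266]
force: [0.9, -0.3, 0.1]
width: 15.5
gripper_force: 0.0
```

```bash
python3 -c "
from h import *
fin()"
```

```text
jig tcp [30.2 55.1] 17.0 [3.139 0.005 1.266] [ 0.4 -0.3 -0.3] 12.4
```

>>> move_arm --targets "-0.65 0.15 0 0 0 0 0;-0.65 0.15 0 0 0 0 0;-0.65 0 0 0 0 0 0"

```text
clock: 12.65
eef_pos: [585.3, 46.1, 17.0]
tool_rot: [3.139, 0.005, 1.266]
force: [-0.1, 0.7, 0.6]
width: 15.1
gripper_force: 0.0
```

>>> move_arm --targets "-0.65 0.15 0 0 0 0 0;-0.65 0.15 0 0 0 0 0;-0.65 0 0 0 0 0 0"

```text
clock: 12.9
eef_pos: [586.0, 48.1, 16.9]
tool_rot: [3.139, 0.007, 1.265]
force: [-0.0, -1.7, 0.9]
width: 15.2
gripper_force: 0.7
```

>>> move_arm --targets "-0.65 0.15 0 0 0 0 0;-0.65 0.1 0 0 0 0 0;-0.65 0 0 0 0 0 0"

```text
clock: 13.15
eef_pos: [586.0, 48.1, 16.8]
tool_rot: [3.139, 0.011, 1.264]
force: [-1.5, -5.0, 3.0]
width: 15.0
gripper_force: 3.0
```

>>> move_arm --targets "-0.65 0.15 0.05 0 0 0 0;-0.65 0.1 0.05 0 0 0 0;-0.65 0 0 0 0 0 0"

```text
clock: 13.4
eef_pos: [586.1, 48.1, 16.4]
tool_rot: [3.141, 0.015, 1.263]
force: [-4.4, -8.9, 5.6]
width: 14.9
gripper_force: 4.8
```

```bash
python3 -c "
from h import *
fin()"
```

```text
jig tcp [30.4 60.3] 16.4 [3.141 0.015 1.263] [-4.3 -9.1  4.3] 13.45
```

The TCP has stalled at about 10 N, so the heatsink is at the stop. I'll withdraw straight back, rise and check.

>>> move_arm --targets "-0.65 -0.8 0 0 0 0 0;-0.65 -2 0 0 0 0 0;-0.65 -3 0 0 0 0 0;-0.65 -3 0 -2 0 0 0;-0.65 -2 0 -3 0 0 0"

```text
clock: 13.87
eef_pos: [553.0, -52.3, 65.5]
tool_rot: [-3.139, 0.008, 1.264]
force: [0.8, -1.1, 0.3]
width: 15.1
gripper_force: 0.0
```

>>> move_arm --targets "-0.65 -3 -1 -3 0 0 0;-0.65 -3 -1 -3 0 0 0;-0.65 -3 -1 -3 0 0 0;-0.65 -3 -1 -1 0 0 0;-0.65 0 0 0 0 0 0"

```text
clock: 14.28
eef_pos: [481.6, -154.5, 165.9]
tool_rot: [3.137, 0.01, 1.257]
force: [-0.3, -0.3, -1.3]
width: 15.4
gripper_force: 0.0
```

```bash
python3 -c "
from h import *
fin()
c=cam('side'); a=c[0]['color'][190:270,270:390,::-1]; c2=cam('top'); b=c2[0]['color'][180:260,240:360,::-1]
J=np.array([[.9538,.3004],[-.3004,.9538]]).T
pts=[(0,70),(60,70),(0,64),(60,64)]
P=[list(np.array(p)@J+[539,-.3])+[30] for p in pts]
print(((proj(c2,P)-[240,180])*5).round(), jig(P))
cv2.imwrite('pics/d9.png',np.hstack([cv2.resize(a,None,fx=3.3,fy=3.3*1.5,interpolation=cv2.INTER_CUBIC),cv2.resize(b,None,fx=3.3,fy=4.95,interpolation=cv2.INTER_CUBIC)]))"
```

```text
jig tcp [  -7.9 -161. ] 165.1 [3.136 0.007 1.259] [ 0.2 -0.1 -0.6] 14.3333
[[213. 238.]
 [247. 129.]
 [224. 241.]
 [258. 132.]] [[ 1.60913892e-14  6.99982220e+01]
 [ 5.99984760e+01  6.99982220e+01]
 [-1.19815422e-14  6.39983744e+01]
 [ 5.99984760e+01  6.39983744e+01]]
```

View pics/d9.png

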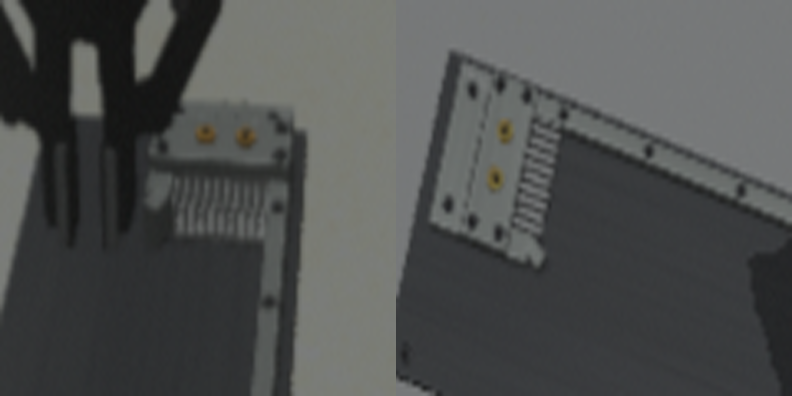

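The heatsink's outer edge runs (541,236) to (560,128) in the top crop; the seated position predicts (537,236) to (559,128). It is flat, against the fence, under the bush plate, and the arm is clear.

```bash
python3 -c "
from h import *
print(order.finish_job())"
```

```text
the job is handed in; nothing more can be done
None
```

I pushed the heatsink flat against the fence, slid it along under the bush plate until it stopped in the corner, withdrew the arm clear, and handed the job in at about 14 s; the last pictures show it fully home, and no verdict came back.

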